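# Weigh the slide tray on the sprung hook scale

### The job

Weigh the oak slide tray: pick it up by the wooden grip on its bail, hang the bail's bar in the hook of the spring scale and ease it down so slowly that the pointer creeps and never jumps, letting go only when the spring carries the whole weight. Leave the tray hanging still and level on the hook with the pointer settled, without forcing or knocking the scale and without disturbing the other things on the bench.

Things in the scene. Friction and masses are not known exactly. Their poses are not given: they have to be found in the camera images.
- tray_grip (a point): Centre of the upright wooden grip block on the tray's steel bail, 24 (x) by 16 (y) by 40 mm high; 150 mm above the tray's underside. Axes: z up, x along the bail's bar, y the way the hook passes through. A half turn about z changes nothing. Grip it across the 24 mm (close along x) so that the fingers stand either side of the hook strip.
- tray_bar (a point): Middle of the bail's straight top bar: round steel, 8 mm diameter, 72 mm long along x. It lies 30 mm below tray_grip and 120 mm above the tray's underside; an 8 mm neck joins it to the grip block, whose underside is 10 mm above this point. Axes as tray_grip.
- tray: Loose oak tray, 104 by 104 mm, 46 mm high, holding framed slides, with a steel bail 120 mm wide (along x) in its middle plane; the opening under the bar is 70 mm high. Origin at the centre of its underside, axes as tray_grip. Weighs 0.25 to 0.63 kg, unknown which; its centre of mass is below the middle of the bar.
- scale: Spring scale bolted to the bench: aluminium post 32 by 26 mm, 358 mm high, on a steel base plate; origin at the post's foot on the bench, z up. The hook arm sticks out from the post level along the scale's -y. A white graduated plate stands on the +y side of the post.
- hook_seat (a point): Where the bar's centre rests in the hook: 140 mm along the scale's -y from the post, 250 mm up when empty; sinks with the hook. Axes as the scale; the bar must lie along x. The hook is an upward-open 90 degree V of 14 mm wide strip. Its free tip, 22 mm to -y, rises 14 mm above the seat; the arm on the +y side 12 mm. Bring the bar over the tip from -y, then lower it. Nothing stands above the hook.
- pointer (a joint): How far hook and pointer have sunk, m: 0 empty (at the upper stop), growing downward, end stop 0.13. The spring pulls up 60 N per metre, lightly damped: the tray balances 0.04 to 0.105 m down. Let go more than about 5 mm off balance, or lowered fast, the pointer jumps (over 0.07 m/s, up or down), which strains the spring. The hook stands 15 N.
- vise: Small cast-iron bench vise, bolted down, 120 by 90 mm, gripping an upright cracked oak slide frame that reaches 190 mm above the bench; origin under its centre. Not part of the work.
- jar: Squat clear glass jar of slide pins, 68 mm diameter, 64 mm high, loose; origin at the centre of its underside. Leave it.
- cover_glass: Loose glass cover plate lying flat, 83 by 83 by 4 mm; origin at the centre of its underside. Leave it.
- burnisher: Loose bronze burnishing tool with a dark wooden handle, 165 mm long along its x, 16 mm high; origin near its middle on the bench. Leave it.
Mind the look-alikes: they are no part of the job. Leave any red or turquoise look-alike of the tray alone.

How it is judged:
By the outcome, as a careful person would: the job done as asked, in the order asked, and still so for the second after the job is handed in, with the robot touching nothing.
It also fails if it takes over 54 s, if anything falls off the work surface, if the arm or the gripper's body presses on something with over 40 N, if the wrist force passes 120 N, or if a joint passes its speed limit or range.

### The arm

A 6-joint arm with a two-finger parallel gripper is mounted at the origin on the work surface. World frame = base frame: x ahead of the robot, y to its left, z up, the work surface at z = 0. Lengths are in m, angles in rad, forces in N, time in s.
With the tool pointing down it reaches from about 0.35 to 0.925 m from the base axis. Payload 6.4 kg.
Tool frame: the origin (TCP) lies on the centre line of the jaws, within the pads' length; the fingertips stand 22 mm ahead of it and the grasp point (between the pads) lies 3 mm ahead of it; z points along the fingers, x is the direction in which the jaws open and shut, and the axes are right-handed (so a half turn about z gives the same grasp; the last joint's range is limited). The gripper opens to 94 mm and grips with 3 to 60 N. Pads are 16 mm wide; open, the fingers measure 119 mm over their backs; the gripper's body (75 mm by 177 mm) begins 78 mm behind the grasp point.
Start: joints at [-1.372, 0.245, 1.558, -0, 1.339, -0.174], TCP at [0.237, -0.605, 0.227] pointing down, gripper open.
Joint ranges: [-3.13, 3.13], [-1.02, 2.26], [0.13, 2.54], [-0.95, 4.09], [0.21, 2.88], [-2.74, 2.74]. Speed limits (rad/s): [2.57, 2.57, 3.14, 3.14, 3.14, 3.14].

### API

Orientations are given as a 3x3 rotation matrix whose columns are the frame's x, y, z axes.
In Python, from cell import sensors, vision, ticket gives the robot as it stands.
- The arm moves only by the tool step_arm, never from a script. Its argument "deltas" is a list of rows, each a list of 5 numbers: the closure, from -1 (fully open) to 1 (shut), then the shift along the tool's x, y, z in cm, then the turn about the tool's z in rad. A call has 1 to 12 rows; each row is the pose to reach, as a shift and turn from the pose measured when the call began, along the tool's axes at that moment; what a row does not reach only later rows make up. A row lasts 1/12 s, in which the tool goes at most 41.7 mm and 7.16 degrees, less where a joint would pass 70% of its speed; a pose out of reach is approached as far as the arm can. A call with a gripper value outside its range is refused whole. The fingers move at their own pace and stop on an object; the grip force is fixed at half the most. Time passes only in rows, so rows that repeat a pose let the fingers close. It gives the time, the measured TCP pose, the force and the opening at its end, in the units of the state.
- sensors.sense(): the state, without advancing time (a new reading comes with each control period).
- vision.grab_frame(name): name is "scene" or "top" or "wrist"; returns a dict with "frame" (384x512x3 uint8, blue, green, red), "mtx" (3x3 intrinsics, pixels), "dist_coeffs" ([k1, k2, p1, p2, k3] as OpenCV has them; the pictures are not rectified), "extrinsics" (4x4, takes a point from world to camera coordinates); the wrist camera has in their place "hand_eye" (4x4, takes a point from camera to tool coordinates, whose origin is the TCP and whose axes are the tool frame's). Camera axes: x right, y up, looking along -z (the intrinsics and any distortion apply to the point x, -y, -z); pixel columns grow to the right and rows downward; lengths in m; the calibration is good to about 2 mm. A picture is of the moment at which its call begins: read the wrist's pose just before it. There is no depth.
- ticket.sign_off(): hands the job in, once; it reports no verdict.
The state is a dict: "time_s": time; "joint_pos": joint angles; "qvel": joint speeds; "joint_efforts": joint torques, N m; "ee_pos": TCP position; "ee_rot": TCP orientation; "wrist_force": force on the tool from outside, world axes, zero at the start; "wrist_torque": the same for the moment, N m; "opening": finger opening in m.
Only numpy, scipy, OpenCV 4.12 (cv2) and the standard library are available. Lean on these libraries where they do the work, as an engineer would, in place of code of your own. Each camera call takes 0.05 s, during which the arm holds its last target. There are 200 camera calls.

## Working session

There is one attempt and no reset: what is moved stays moved. The work goes in short steps, Python scripts to look and compute and a tool call to move; the robot and the scene stay as the last step left them, time stands still between calls to the robot, and variables do not carry over. Pictures are saved under pics/ and viewed, about 8 in all and at most 12, crops included, and the job is handed in when it is done.

Besides the shell and the picture viewer there is one more tool, called by a JSON object that holds its "fn" and its "kwargs". step_arm: Moves the arm, as the interface text tells. Its arguments: {"type":"object","properties":{"deltas":{"type":"array","items":{"type":"array","items":{"type":"number"}}}},"required":["deltas"]}

```bash
mkdir -p pics
cat > h.py <<'E'
import numpy as np, cv2
from cell import sensors, vision, ticket
def ray(f,px,s=None):
    p=cv2.undistortPoints(np.array([[px]],float),f["mtx"],np.array(f["dist_coeffs"],float))[0,0]
    d=np.array([p[0],-p[1],-1.])
    if "extrinsics" in f and f["extrinsics"] is not None:
        E=np.array(f["extrinsics"]);R=E[:3,:3];return -R.T@E[:3,3],R.T@d
    H=np.array(f["hand_eye"]);Rw=np.array(s["ee_rot"])
    return Rw@H[:3,3]+np.array(s["ee_pos"]),Rw@H[:3,:3]@d
def onz(f,px,z,s=None):
    o,d=ray(f,px,s);return o+d*(z-o[2])/d[2]
def tri(r1,r2):
    A=[];b=[]
    for o,d in(r1,r2):
        d=d/np.linalg.norm(d);P=np.eye(3)-np.outer(d,d);A.append(P);b.append(P@o)
    return np.linalg.lstsq(np.vstack(A),np.hstack(b),rcond=None)[0]
def proj(f,X,s=None):
    X=np.array(X,float)
    if "extrinsics" in f and f["extrinsics"] is not None:
        E=np.array(f["extrinsics"]);c=E[:3,:3]@X+E[:3,3]
    else:
        H=np.array(f["hand_eye"]);t=np.array(s["ee_rot"]).T@(X-np.array(s["ee_pos"]));c=H[:3,:3].T@(t-H[:3,3])
    c=np.array([[c[0],-c[1],-c[2]]])
    return cv2.projectPoints(c,np.zeros(3),np.zeros(3),np.array(f["mtx"]),np.array(f["dist_coeffs"],float))[0][0,0]
E
python3 - <<'E'
from h import *
import pickle
s=sensors.sense();print(s)
F={}
for n in("scene","top","wrist"):
    F[n]=vision.grab_frame(n);
    cv2.imwrite(f"pics/{n}0.png",cv2.resize(F[n]["frame"],(800,600),interpolation=cv2.INTER_CUBIC))
pickle.dump((s,F),open("f0.pkl","wb"))
for n in F: print(n,{k:np.round(v,3).tolist() for k,v in F[n].items() if k!="frame"})
E
```

```text
{'time_s': 0.0, 'joint_pos': array([-1.37211141e+00,  2.45807044e-01,  1.55904477e+00, -1.43646996e-05,
        1.33869144e+00, -1.74107906e-01]), 'qvel': array([ 0.00110782, -0.00047284, -0.00121368,  0.00032932, -0.00063029,
       -0.00034697]), 'joint_efforts': array([-1.52626893e-03, -4.15839529e+01, -3.14604521e+01,  6.83990051e-02,
        3.32481426e-02, -1.45666727e-04]), 'ee_pos': array([ 0.23662337, -0.60478115,  0.22633329]), 'ee_rot': array([[ 3.64220552e-01, -9.31312639e-01, -3.98715852e-04],
       [-9.31310737e-01, -3.64220626e-01,  1.90947338e-03],
       [-1.92353723e-03, -3.24141092e-04, -9.99998097e-01]]), 'wrist_force': array([ 0.25755805,  0.02794714, -0.71116033]), 'wrist_torque': array([-0.00816107,  0.01202157, -0.00854601]), 'opening': 0.09415108410508316}
scene {'mtx': [[410.862, 0.0, 251.28], [0.0, 410.862, 193.264], [0.0, 0.0, 1.0]], 'dist_coeffs': [0.019, 0.0, 0.0, 0.0, 0.0], 'extrinsics': [[-0.208, 0.978, -0.003, 0.165], [-0.746, -0.157, 0.647, 0.281], [0.633, 0.137, 0.762, -1.715], [0.0, 0.0, 0.0, 1.0]]}
top {'mtx': [[495.796, 0.0, 259.187], [0.0, 495.796, 196.041], [0.0, 0.0, 1.0]], 'dist_coeffs': [0.025, 0.0, 0.0, 0.0, 0.0], 'extrinsics': [[-0.019, -1.0, 0.008, -0.07], [0.99, -0.018, 0.137, -0.551], [-0.137, 0.011, 0.991, -1.305], [0.0, 0.0, 0.0, 1.0]]}
wrist {'mtx': [[301.792, 0.0, 254.531], [0.0, 301.792, 191.14], [0.0, 0.0, 1.0]], 'dist_coeffs': [0.028, 0.0, 0.0, 0.0, 0.0], 'hand_eye': [[1.0, 0.001, -0.001, 0.001], [0.001, -0.972, -0.233, -0.066], [-0.001, 0.233, -0.972, -0.158], [0.0, 0.0, 0.0, 1.0]]}
```

View pics/scene0.png

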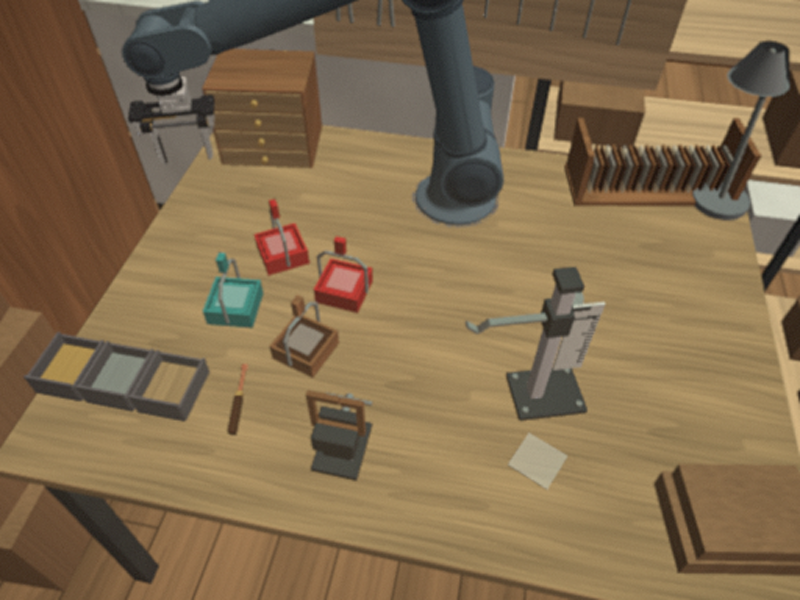

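View pics/top0.png

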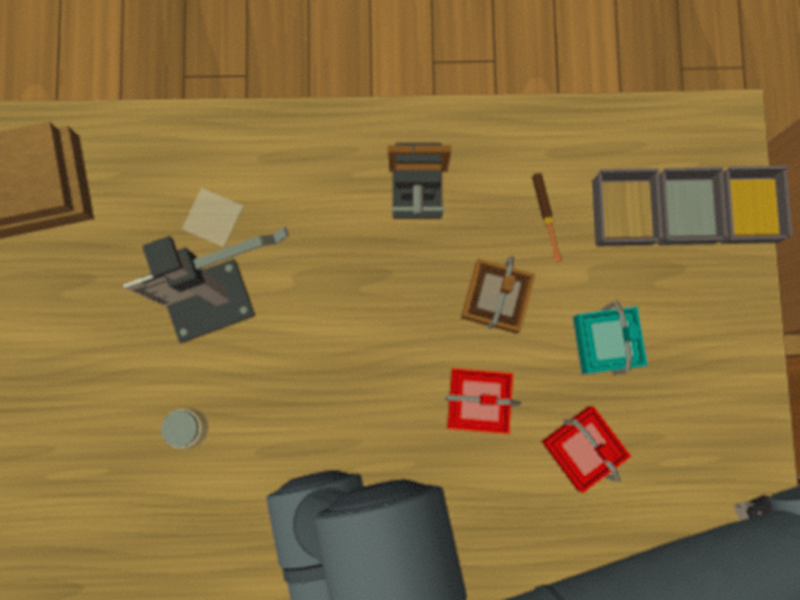

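The scene view shows the oak tray at about (305,345) with its grip at (298,306), and the hook at about (478,327). In the top view the grip is at (508,284), the tray rim corners are (478,261), (533,271), (517,331), (462,316), and the hook end is about (282,234).

Run:
```python
from h import *
import pickle
s,F=pickle.load(open("f0.pkl","rb"));T,S=F["top"],F["scene"];k=512/800
P=lambda x,y:(x*k,y*k)
g=tri(ray(T,P(508,284)),ray(S,P(298,306)));print("grip tri",g.round(4), "onz .15",onz(T,P(508,284),.17)[:2].round(4))
c=np.array([onz(T,P(*p),.046) for p in[(478,261),(533,271),(517,331),(462,316)]]);print(c.round(3),c.mean(0).round(4))
for i in range(4): d=c[(i+1)%4]-c[i];print(np.degrees(np.arctan2(d[1],d[0])).round(1),np.linalg.norm(d).round(3))
print("hook",tri(ray(T,P(280,235)),ray(S,P(479,327))).round(4))
for p in[(200,262),(262,241),(268,240),(275,238),(283,233)]:print(p,onz(T,P(*p),.26).round(4))
b=[onz(T,P(*p),.006) for p in[(254,318),(180,341)]];d=b[1]-b[0];print("base edge",np.round(b,3).tolist(),np.degrees(np.arctan2(d[1],d[0])))
vp=onz(T,P(388,147),.19),onz(T,P(450,147),.19);print("frame",np.round(vp,3).tolist())
top=F["top"]["frame"]
a=cv2.resize(top[135:235,80:200],None,fx=5,fy=5,interpolation=cv2.INTER_CUBIC)
sc=S["frame"]
b=cv2.resize(sc[170:270,280:400],None,fx=5,fy=5,interpolation=cv2.INTER_CUBIC)
cv2.imwrite("pics/crop1.png",cv2.resize(np.hstack([a[:500],b[:500]]),(800,333)))
```

```text
grip tri [ 0.567  -0.2426  0.1485] onz .15 [ 0.564  -0.2417]
[[ 0.626 -0.209  0.046]
 [ 0.607 -0.304  0.046]
 [ 0.502 -0.272  0.046]
 [ 0.53  -0.178  0.046]] [ 0.5663 -0.241   0.046 ]
-101.5 0.097
163.0 0.109
73.5 0.098
-17.7 0.101
hook [0.6291 0.1108 0.2504]
(200, 262) [0.5895 0.2177 0.26  ]
(262, 241) [0.6191 0.1283 0.26  ]
(268, 240) [0.6205 0.1196 0.26  ]
(275, 238) [0.6233 0.1094 0.26  ]
(283, 233) [0.6305 0.0978 0.26  ]
base edge [[0.538, 0.186, 0.006], [0.5, 0.315, 0.006]] 106.52205927655827
frame [[0.783, -0.057, 0.19], [0.782, -0.155, 0.19]]
```

View pics/crop1.png

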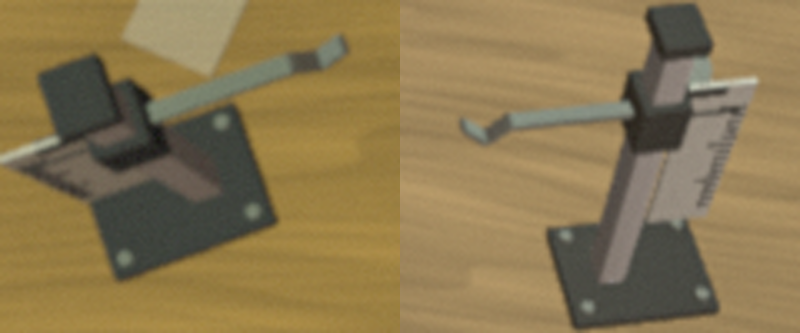

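The crop shows the hook's V at about (322,63) in the top half and (488,138) in the scene half. The arm runs straight out from the post.

Run:
```python
from h import *
import pickle
s,F=pickle.load(open("f0.pkl","rb"));T,S=F["top"],F["scene"];q=0.3
A=lambda x,y:(80+x*q,135+y*q)
B=lambda x,y:(280+(x-400)*q,170+y*q)
print("seat",tri(ray(T,A(322,64)),ray(S,B(487,139))).round(4),onz(T,A(322,64),.248).round(4))
print("tip",tri(ray(T,A(345,42)),ray(S,B(463,122))).round(4),onz(T,A(345,42),.264).round(4))
a,b=onz(T,A(152,112),.262),onz(T,A(290,62),.262);d=b-a;print("arm dir",np.degrees(np.arctan2(d[1],d[0])),b)
k=.64
a,b=onz(T,(493*k,325*k),.09),onz(T,(512*k,260*k),.09);d=b-a;print("bail",np.degrees(np.arctan2(d[1],d[0])))
R=s["ee_rot"];print("move cm",(R.T@(np.array([.566,-.242,.30])-s["ee_pos"])*100).round(1))
```

```text
seat [0.6242 0.1148 0.2348] [0.6216 0.1099 0.248 ]
tip [0.633  0.0943 0.2628] [0.633  0.0918 0.264 ]
arm dir -70.41791004744874 [0.62016498 0.12947556 0.262     ]
bail -18.12492068845588
move cm [-21.8 -43.9  -7.3]
```

{"fn": "step_arm", "kwargs": {"deltas": [[-1,0,0,-3,0],[-1,-2,-4,-6,-0.1],[-1,-4,-8,-7.4,-0.2],[-1,-6,-11.5,-7.4,-0.32],[-1,-8,-15,-7.4,-0.44],[-1,-10,-19,-7.4,-0.55],[-1,-12,-23,-7.4,-0.65],[-1,-14,-27,-7.4,-0.75],[-1,-16,-31,-7.4,-0.85],[-1,-18,-35,-7.4,-0.91],[-1,-20,-39,-7.4,-0.91],[-1,-21.8,-42.5,-7.4,-0.91]]}}

```text
time_s: 1.15
ee_pos: [0.5345, -0.2673, 0.3008]
ee_rot: [[0.959, -0.284, -0.001], [-0.284, -0.959, 0.002], [-0.001, -0.001, -1.0]]
wrist_force: [0.1, -1.2, 1.2]
opening: 0.0939
```

{"fn": "step_arm", "kwargs": {"deltas": [[-1,2,-3.0,0,0],[-1,2.3,-3.3,0,0],[-1,2.3,-3.3,0,0],[-1,2.3,-3.3,0,0]]}}

```text
time_s: 1.48
ee_pos: [0.5656, -0.2422, 0.3004]
ee_rot: [[0.959, -0.283, -0.002], [-0.283, -0.959, 0.002], [-0.002, -0.001, -1.0]]
wrist_force: [-0.2, -0.8, -0.3]
opening: 0.0934
```

Run:
```python
from h import *
import pickle
s=sensors.sense();W=vision.grab_frame("wrist");pickle.dump((s,W),open("w1.pkl","wb"))
print(s["ee_pos"],s["qvel"].round(3))
c=W["frame"].copy()
cv2.imwrite("pics/w1.png",cv2.resize(c,(800,600),interpolation=cv2.INTER_CUBIC))
print([proj(W,(.566,-.242,z),s).round(1)*1.5625 for z in(.17,.13,.12)])
```

```text
[ 0.56561329 -0.24219117  0.30036038] [-0.03  -0.011  0.008  0.001  0.001  0.003]
[array([398.75, 293.75]), array([398.75, 281.25]), array([398.75  , 278.4375])]
```

View pics/w1.png

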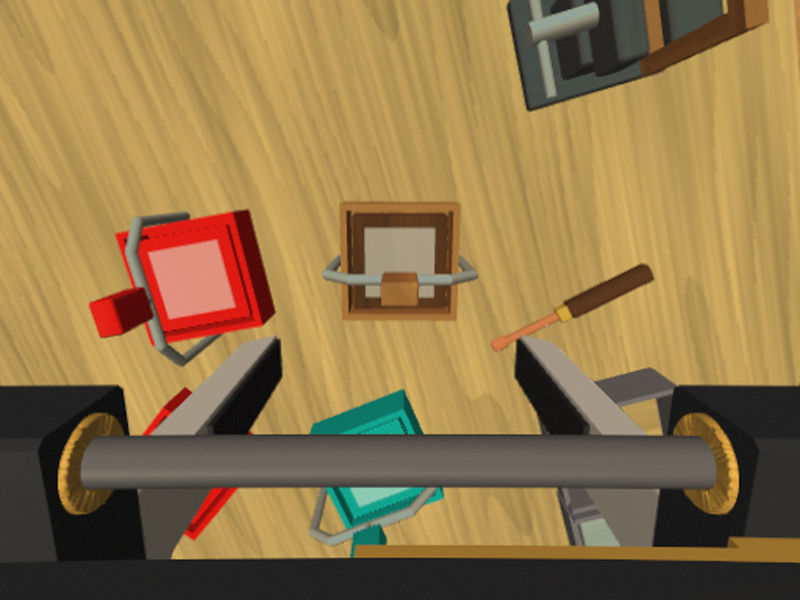

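The wrist view shows the oak tray square to the jaws. The grip's top face is centred at about (400,294), against a predicted (399,294), so I'm going down.

{"fn": "step_arm", "kwargs": {"deltas": [[-1,0.1,0,3,0],[-1,0.1,0,6,0],[-1,0.1,0,9,0],[-1,0.1,0,11,0],[-1,0.1,0,13,0],[-1,0.1,0,14,0],[-1,0.1,0,14.5,0],[-1,0.1,0,14.5,0],[-1,0.1,0,14.5,0],[-1,0.1,0,14.5,0]]}}

```text
time_s: 2.37
ee_pos: [0.5667, -0.2437, 0.1573]
ee_rot: [[0.958, -0.285, 0.001], [-0.285, -0.958, -0.0], [0.001, -0.0, -1.0]]
wrist_force: [0.8, -0.6, -0.6]
opening: 0.0936
```

{"fn": "step_arm", "kwargs": {"deltas": [[1,0,0,0,0],[1,0,0,0,0],[1,0,0,0,0],[1,0,0,0,0],[1,0,0,0,0],[1,0,0,0,0],[1,0,0,0,0],[1,0,0,0,0],[1,0,0,0,0]]}}

```text
time_s: 3.12
ee_pos: [0.5667, -0.2436, 0.1572]
ee_rot: [[0.959, -0.285, 0.001], [-0.285, -0.959, 0.0], [0.001, -0.0, -1.0]]
wrist_force: [0.5, -0.0, 0.3]
opening: 0.0371
```

{"fn": "step_arm", "kwargs": {"deltas": [[1,0,0,0,0],[1,0,0,0,0],[1,0,0,0,0],[1,0,0,0,0],[1,0,0,0,0],[1,0,0,0,0]]}}

```text
time_s: 3.62
ee_pos: [0.5665, -0.2436, 0.1571]
ee_rot: [[0.959, -0.285, 0.001], [-0.285, -0.959, 0.0], [0.0, -0.0, -1.0]]
wrist_force: [-0.1, 0.8, -0.1]
opening: 0.0238
```

{"fn": "step_arm", "kwargs": {"deltas": [[1,0,0,-0.3,0],[1,0,0,-1,0],[1,0,0,-2.5,0],[1,0,0,-4.5,0],[1,0,0,-7,0],[1,0,0,-10,0],[1,0,0,-13,0],[1,0,0,-15,0],[1,0,0,-17,0],[1,0,0,-17.5,0],[1,0,0,-17.5,0],[1,0,0,-17.5,0]]}}

```text
time_s: 4.62
ee_pos: [0.5661, -0.2434, 0.3308]
ee_rot: [[0.959, -0.285, -0.001], [-0.285, -0.959, 0.001], [-0.001, -0.001, -1.0]]
wrist_force: [0.2, -0.4, -5.8]
opening: 0.0236
```

Run:
```python
from h import *
s=sensors.sense();R=s["ee_rot"];print(s["wrist_force"],s["opening"],s["ee_pos"],s["wrist_torque"])
# approach: bar 60 mm out from seat along hook dir
for d in(.07,.0):
    a=np.radians(-72);t=np.array([.6225+np.cos(a)*d,.111+np.sin(a)*d,.33]);print(t,(R.T@(t-s["ee_pos"])*100).round(2))
```

```text
[ 0.16823817 -0.35995741 -5.79571974] 0.023589831343001764 [ 0.56607386 -0.24335842  0.33077658] [-0.05128673  0.00229509 -0.02713319]
[0.64413119 0.04442604 0.33      ] [ -0.72 -29.81   0.11]
[0.6225 0.111  0.33  ] [ -4.69 -35.57   0.12]
```

{"fn": "step_arm", "kwargs": {"deltas": [[1,0,-0.2,0,0],[1,0,-0.7,0,0],[1,0,-1.5,0,0],[1,0,-2.6,0,0],[1,0,-4,0,0],[1,0,-5.5,0,0],[1,0,-7,0,0],[1,0,-8.5,0,0],[1,0,-10,0,0],[1,0,-11.5,0,0],[1,0,-13,0,0],[1,0,-14.5,0,0]]}}

```text
time_s: 5.62
ee_pos: [0.6078, -0.1027, 0.3309]
ee_rot: [[0.959, -0.285, -0.001], [-0.285, -0.959, 0.001], [-0.001, -0.001, -1.0]]
wrist_force: [0.3, 0.5, -4.7]
opening: 0.0238
```

{"fn": "step_arm", "kwargs": {"deltas": [[1,0,-1.5,0,-0.03],[1,0,-3,0,-0.09],[1,0,-4.5,0,-0.16],[1,0,-6,0,-0.23],[1,-0.1,-7.5,0,-0.3],[1,-0.2,-9,0,-0.37],[1,-0.4,-10.5,0,-0.44],[1,-0.5,-11.8,0,-0.5],[1,-0.6,-12.8,0,-0.55],[1,-0.7,-13.5,0,-0.58],[1,-0.7,-13.8,0,-0.6],[1,-0.7,-13.8,0,-0.6]]}}

```text
time_s: 6.62
ee_pos: [0.6405, 0.0324, 0.331]
ee_rot: [[0.952, 0.307, -0.001], [0.307, -0.952, 0.001], [-0.001, -0.001, -1.0]]
wrist_force: [-0.2, 0.4, -4.6]
opening: 0.0239
```

Run:
```python
from h import *
import pickle
s=sensors.sense();F={n:vision.grab_frame(n) for n in("wrist","top","scene")};pickle.dump((s,F),open("w2.pkl","wb"))
print(s["time_s"],s["ee_pos"],s["ee_rot"][:2,0],s["qvel"].round(3),s["wrist_force"])
up=lambda a,f:cv2.resize(a,None,fx=f,fy=f,interpolation=cv2.INTER_CUBIC)
cv2.imwrite("pics/w2.png",up(F["wrist"]["frame"],1.5625))
T,S=F["top"],F["scene"]
u,v=proj(T,(.63,.09,.26)).astype(int);print("top",u,v);a=up(T["frame"][v-50:v+50,u-66:u+67],3)
c,d=proj(S,(.63,.09,.26)).astype(int);print("scene",c,d);b=up(S["frame"][d-50:d+50,c-66:c+67],3)
cv2.imwrite("pics/c2.png",np.hstack([a,b]));print(a.shape)
```

```text
6.6167 [0.64049889 0.03235512 0.33098448] [0.95162397 0.30726457] [-0.021 -0.005  0.004 -0.008  0.001  0.02 ] [-0.18834932  0.40531042 -4.62223267]
top 184 149
scene 296 206
(300, 399, 3)
```

View pics/w2.png

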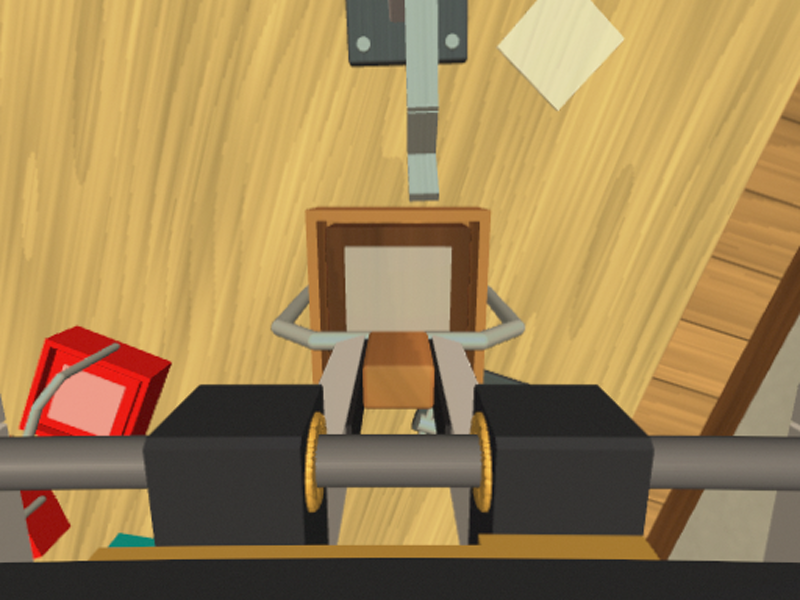

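View pics/c2.png

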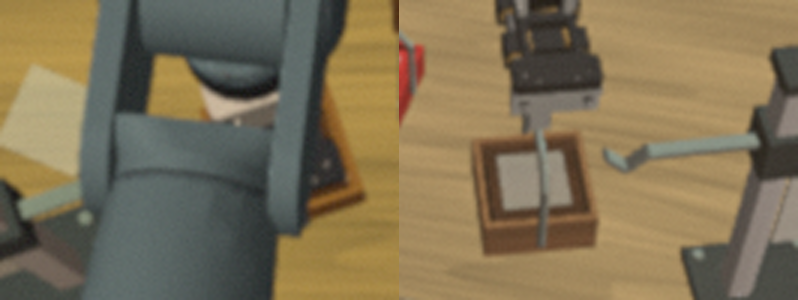

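In the wrist view the hook strip's centreline runs (421,10), (423,108), (424,153) at the crease, (424,197) at the tip. The bar is level and roughly parallel to the hook's x. The scene crop shows the tray upright, short of the tip.

Run:
```python
from h import *
import pickle
s,F=pickle.load(open("w2.pkl","rb"));W=F["wrist"];k=.64;R=s["ee_rot"];p=s["ee_pos"]
for n,px,z in[("arm far",(421,10),.262),("arm bend",(422.5,108),.262),("crease",(423.5,153),.2445),("tip",(424,197),.264),("bar mid?",(399,340),.2938)]:
    X=onz(W,(px[0]*k,px[1]*k),z,s);print(n,X.round(4),"tool cm",(R.T@(X-p)*100).round(2))
# scene crease: crop coords
S=F["scene"]
for q in[(627,165),(627,168)]:
  r=ray(S,(296-66+(q[0]-399)/3,206-50+q[1]/3));print("tri",tri(r,ray(W,(423.5*k,153*k),s)).round(4))
```

```text
arm far [0.6066 0.1674 0.262 ] tool cm [  0.93 -13.88   6.92]
arm bend [0.6197 0.1308 0.262 ] tool cm [  1.04 -10.     6.91]
crease [0.6267 0.114  0.2445] tool cm [ 1.21 -8.18  8.66]
tip [0.6326 0.0941 0.264 ] tool cm [ 1.15 -6.11  6.71]
bar mid? [0.6399 0.0335 0.2938] tool cm [-0.02 -0.12  3.72]
tri [0.6267 0.1157 0.2415]
tri [0.6268 0.1161 0.2373]
```

{"fn": "step_arm", "kwargs": {"deltas": [[1,0.2,-0.3,0,0],[1,0.5,-1,0,-0.01],[1,0.8,-2,0,-0.02],[1,1.1,-3,0,-0.02],[1,1.1,-4,0,-0.02],[1,1.1,-5,0,-0.02],[1,1.1,-6,0,-0.02],[1,1.1,-7,0,-0.02],[1,1.1,-7.8,0,-0.02],[1,1.1,-8.2,0,-0.02],[1,1.1,-8.2,0,-0.02],[1,1.1,-8.2,0,-0.02]]}}

```text
time_s: 7.77
ee_pos: [0.6258, 0.1126, 0.3312]
ee_rot: [[0.946, 0.324, -0.001], [0.324, -0.946, 0.001], [-0.001, -0.001, -1.0]]
wrist_force: [0.9, 0.5, -4.2]
opening: 0.0238
```

Run:
```python
from h import *
import pickle
s=sensors.sense();W=vision.grab_frame("wrist");S=vision.grab_frame("scene")
print(s["time_s"],s["ee_pos"],s["wrist_force"])
up=lambda a,f:cv2.resize(a,None,fx=f,fy=f,interpolation=cv2.INTER_CUBIC)
a=up(W["frame"][130:280,150:350],2.5)[:375]
c,d=proj(S,(.627,.11,.26)).astype(int);b=up(S["frame"][d-62:d+63,c-50:c+50],3)
cv2.imwrite("pics/c3.png",np.hstack([a,b]))
```

```text
7.7667 [0.62584126 0.11259408 0.33119976] [ 0.87453299  0.51358775 -4.18223032]
```

View pics/c3.png

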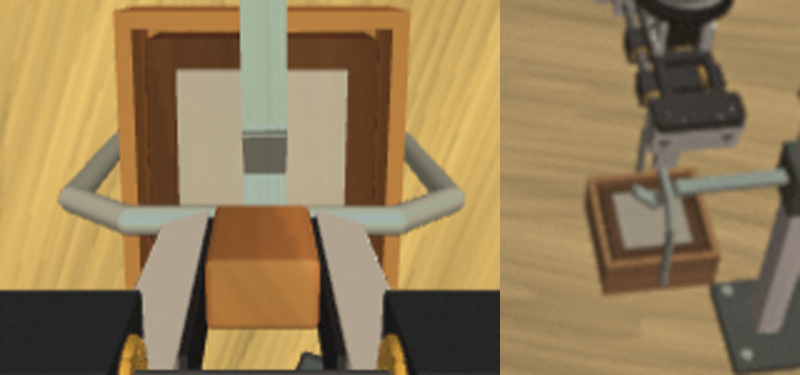

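The hook is centred between the fingers, with the bar beyond the tip and above the crease. I'll average the weight reading before lowering.

```bash
cat >> h.py <<'E'
def avg(n=20):
    L=[]
    for _ in range(n):
        vision.grab_frame("top");s=sensors.sense();L.append(np.r_[s["wrist_force"],s["wrist_torque"],s["ee_pos"]])
    L=np.array(L);print(s["time_s"],"F",L.mean(0)[:3].round(3),"sd",L.std(0)[:3].round(2),"M",L.mean(0)[3:6].round(3),"p",L.mean(0)[6:].round(4))
E
python3 -c "
from h import *
avg(25)"
```

```text
9.1167 F [ 0.101  0.008 -4.326] sd [0.34 0.39 0.46] M [-0.036 -0.107 -0.008] p [0.6259 0.1124 0.3311]
```

{"fn": "step_arm", "kwargs": {"deltas": [[1,0,0,0.3,0],[1,0,0,0.8,0],[1,0,0,1.3,0],[1,0,0,1.8,0],[1,0,0,2.3,0],[1,0,0,2.7,0],[1,0,0,3.0,0],[1,0,0,3.3,0],[1,0,0,3.5,0],[1,0,0,3.7,0],[1,0,0,3.9,0],[1,0,0,4.0,0]]}}

```text
time_s: 10.12
ee_pos: [0.6258, 0.1126, 0.291]
ee_rot: [[0.946, 0.324, -0.001], [0.324, -0.946, 0.001], [-0.001, -0.001, -1.0]]
wrist_force: [-0.1, 0.3, -3.6]
opening: 0.024
```

{"fn": "step_arm", "kwargs": {"deltas": [[1,0,0,0.15,0],[1,0,0,0.3,0],[1,0,0,0.45,0],[1,0,0,0.6,0],[1,0,0,0.75,0],[1,0,0,0.9,0],[1,0,0,1.05,0],[1,0,0,1.2,0],[1,0,0,1.35,0],[1,0,0,1.5,0],[1,0,0,1.65,0],[1,0,0,1.8,0]]}}

```text
time_s: 11.12
ee_pos: [0.6258, 0.1126, 0.2729]
ee_rot: [[0.946, 0.324, -0.001], [0.324, -0.946, 0.001], [-0.0, -0.001, -1.0]]
wrist_force: [0.3, 0.2, -3.7]
opening: 0.0239
```

```bash
python3 -c "
from h import *
avg(15)"
```

```text
11.8667 F [ 0.309 -0.717 -3.659] sd [0.39 0.4  0.47] M [-0.098 -0.152  0.007] p [0.6258 0.1126 0.273 ]
```

Contact has been made. The lateral push is about equal to the vertical load and points toward the scale's -y, so the bar is riding on the arm-side slope. I'll shift it toward -y in small steps.

{"fn": "step_arm", "kwargs": {"deltas": [[1,0,0.05,0,0],[1,0,0.1,0,0],[1,0,0.15,0,0],[1,0,0.15,0,0]]}}

```text
time_s: 12.2
ee_pos: [0.626, 0.1119, 0.2728]
ee_rot: [[0.946, 0.324, -0.002], [0.324, -0.946, 0.003], [-0.001, -0.003, -1.0]]
wrist_force: [-1.5, 3.4, -3.6]
opening: 0.0237
```

```bash
python3 -c "
from h import *
avg(12)"
```

```text
12.8 F [-1.674  4.783 -3.517] sd [0.45 0.51 0.4 ] M [0.961 0.202 0.028] p [0.6261 0.1117 0.2729]
```

{"fn": "step_arm", "kwargs": {"deltas": [[1,0,0.05,0,0],[1,0,0.1,0,0],[1,0,0.1,0,0]]}}

```text
time_s: 13.05
ee_pos: [0.6264, 0.1105, 0.2729]
ee_rot: [[0.946, 0.324, -0.002], [0.324, -0.946, 0.002], [-0.001, -0.002, -1.0]]
wrist_force: [-1.1, 3.5, -3.3]
opening: 0.0241
```

```bash
python3 -c "
from h import *
avg(12)"
```

```text
13.65 F [-1.335  4.226 -3.427] sd [0.36 0.59 0.43] M [0.885 0.228 0.012] p [0.6264 0.1105 0.2729]
```

{"fn": "step_arm", "kwargs": {"deltas": [[1,0,-0.05,0,0],[1,0,-0.1,0,0],[1,0,-0.12,0,0]]}}

```text
time_s: 13.9
ee_pos: [0.6263, 0.1108, 0.273]
ee_rot: [[0.946, 0.324, -0.001], [0.324, -0.946, -0.0], [-0.001, 0.0, -1.0]]
wrist_force: [-0.3, 0.2, -3.7]
opening: 0.0237
```

```bash
python3 -c "
from h import *
avg(12)
W=vision.grab_frame('wrist');S=vision.grab_frame('scene')
up=lambda a,f:cv2.resize(a,None,fx=f,fy=f,interpolation=cv2.INTER_CUBIC)
a=up(W['frame'][100:280,150:350],2.5)[:450]
c,d=proj(S,(.627,.11,.23)).astype(int);b=up(S['frame'][d-45:d+45,c-35:c+35],5)
cv2.imwrite('pics/c4.png',cv2.resize(np.hstack([a,b]),(790,418)))
"
```

```text
14.5 F [-0.3    0.184 -3.571] sd [0.63 0.48 0.54] M [ 0.016 -0.105 -0.005] p [0.6262 0.1113 0.273 ]
```

View pics/c4.png

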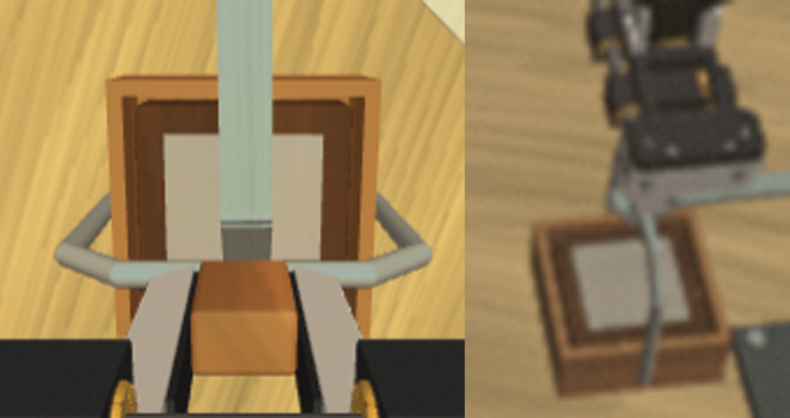

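The bar is seated in the V with almost no lateral force, and the tray is upright. I'll keep lowering slowly.

{"fn": "step_arm", "kwargs": {"deltas": [[1,0,0,0.1,0],[1,0,0,0.25,0],[1,0,0,0.45,0],[1,0,0,0.65,0],[1,0,0,0.85,0],[1,0,0,1.05,0],[1,0,0,1.25,0],[1,0,0,1.45,0],[1,0,0,1.65,0],[1,0,0,1.85,0],[1,0,0,2.0,0],[1,0,0,2.1,0]]}}

```text
time_s: 15.6
ee_pos: [0.626, 0.1117, 0.2517]
ee_rot: [[0.946, 0.324, -0.001], [0.324, -0.946, 0.002], [-0.001, -0.002, -1.0]]
wrist_force: [-0.2, 1.1, -2.3]
opening: 0.024
```

{"fn": "step_arm", "kwargs": {"deltas": [[1,0,0,0.1,0],[1,0,0,0.25,0],[1,0,0,0.45,0],[1,0,0,0.65,0],[1,0,0,0.85,0],[1,0,0,1.05,0],[1,0,0,1.25,0],[1,0,0,1.45,0],[1,0,0,1.65,0],[1,0,0,1.85,0],[1,0,0,2.0,0],[1,0,0,2.1,0]]}}

```text
time_s: 16.6
ee_pos: [0.6261, 0.1118, 0.2306]
ee_rot: [[0.946, 0.324, -0.001], [0.324, -0.946, 0.002], [-0.001, -0.002, -1.0]]
wrist_force: [-0.3, 0.1, -1.3]
opening: 0.0238
```

```bash
python3 -c "
from h import *
avg(20)"
```

```text
17.6 F [-0.231  0.835 -0.901] sd [0.5  0.52 0.54] M [ 0.171 -0.051 -0.002] p [0.626  0.1118 0.2308]
```

{"fn": "step_arm", "kwargs": {"deltas": [[1,0,0,0.1,0],[1,0,0,0.25,0],[1,0,-0.01,0.4,0],[1,0,-0.02,0.55,0],[1,0,-0.03,0.7,0],[1,0,-0.03,0.85,0],[1,0,-0.03,1.0,0],[1,0,-0.03,1.15,0],[1,0,-0.03,1.3,0],[1,0,-0.03,1.4,0],[1,0,-0.03,1.5,0],[1,0,-0.03,1.55,0]]}}

```text
time_s: 18.6
ee_pos: [0.626, 0.112, 0.2152]
ee_rot: [[0.946, 0.324, -0.001], [0.324, -0.946, 0.002], [-0.001, -0.002, -1.0]]
wrist_force: [-0.6, 0.1, -0.3]
opening: 0.0243
```

```bash
python3 -c "
from h import *
avg(30)"
```

```text
20.1 F [-0.138  0.566 -0.197] sd [0.49 0.43 0.59] M [ 0.078 -0.098  0.006] p [0.6259 0.1121 0.2153]
```

{"fn": "step_arm", "kwargs": {"deltas": [[1,0,-0.03,0.05,0],[1,0,-0.03,0.1,0],[1,0,-0.03,0.15,0],[1,0,-0.03,0.15,0],[1,0,-0.03,0.15,0],[1,0,-0.03,0.15,0]]}}

```text
time_s: 20.6
ee_pos: [0.6259, 0.1122, 0.2138]
ee_rot: [[0.946, 0.324, -0.001], [0.324, -0.946, 0.001], [-0.001, -0.002, -1.0]]
wrist_force: [0.2, -0.9, -0.1]
opening: 0.0241
```

```bash
python3 -c "
from h import *
avg(25)"
```

```text
21.85 F [ 0.744 -1.671 -0.012] sd [0.52 0.63 0.63] M [-0.447 -0.278 -0.009] p [0.6259 0.1122 0.2138]
```

The vertical load is now zero. I'll take back a little of the lateral preload and let go gradually.

{"fn": "step_arm", "kwargs": {"deltas": [[1,0,0.02,0,0],[1,0,0.02,0,0],[1,0,0.02,0,0],[0.47,0,0.02,0,0],[0.44,0,0.02,0,0],[0.41,0,0.02,0,0],[0.38,0,0.02,0,0],[0.34,0,0.02,0,0],[0.3,0,0.02,0,0],[0.25,0,0.02,0,0],[0.2,0,0.02,0,0],[0.15,0,0.02,0,0]]}}

```text
time_s: 22.85
ee_pos: [0.6259, 0.1121, 0.2138]
ee_rot: [[0.946, 0.324, -0.001], [0.324, -0.946, 0.001], [-0.001, -0.002, -1.0]]
wrist_force: [0.5, -0.2, 0.1]
opening: 0.0392
```

```bash
python3 -c "
from h import *
W=vision.grab_frame('wrist');S=vision.grab_frame('scene');s=sensors.sense();print(s['opening'],s['wrist_force'])
up=lambda a,f:cv2.resize(a,None,fx=f,fy=f,interpolation=cv2.INTER_CUBIC)
a=up(W['frame'][100:280,150:350],2.5)[:450]
c,d=proj(S,(.62,.13,.19)).astype(int);b=up(S['frame'][d-45:d+45,c-35:c+35],5)
cv2.imwrite('pics/c5.png',cv2.resize(np.hstack([a,b]),(790,418)))
"
```

```text
0.039810600652841026 [-0.20933631 -0.19033477  0.56827161]
```

View pics/c5.png

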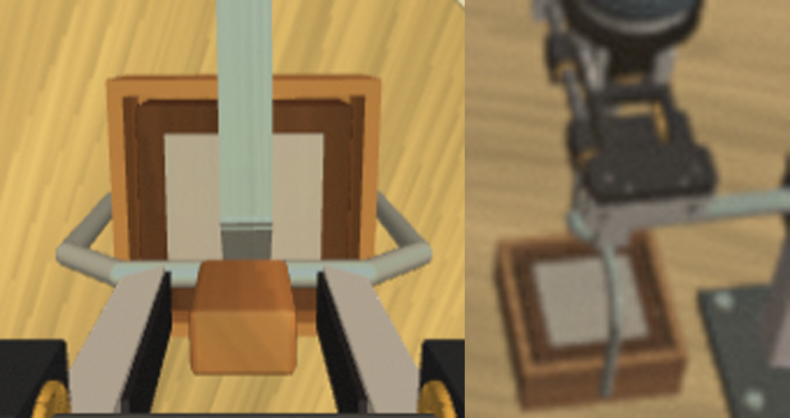

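The tray has been released and hangs in the same place with the fingers clear. I'll withdraw straight up.

{"fn": "step_arm", "kwargs": {"deltas": [[0,0,0,0,0],[-0.15,0,0,0,0],[-0.28,0,0,0,0],[-0.28,0,0,-0.3,0],[-0.28,0,0,-1,0],[-0.28,0,0,-2,0],[-0.28,0,0,-3.5,0],[-0.28,0,0,-5.5,0],[-0.28,0,0,-8,0],[-0.28,0,0,-11,0],[-0.28,0,0,-14,0],[-0.28,0,0,-17,0]]}}

```text
time_s: 23.95
ee_pos: [0.626, 0.1118, 0.3866]
ee_rot: [[0.946, 0.324, 0.0], [0.324, -0.946, 0.001], [0.001, -0.001, -1.0]]
wrist_force: [1.0, -0.9, 1.1]
opening: 0.0604
```

{"fn": "step_arm", "kwargs": {"deltas": [[-0.28,0,2,0,0],[-0.28,0,5,0,0],[-0.28,0,8,0,0],[-0.28,0,11,0,0],[-0.28,0,14,0,0],[-0.28,0,16,0,0],[-0.28,0,16,0,0],[-0.28,0,16,0,0],[-0.28,0,16,0,0],[-0.28,0,16,0,0],[-0.28,0,16,0,0],[-0.28,0,16,0,0]]}}

```text
time_s: 24.95
ee_pos: [0.6777, -0.0385, 0.3868]
ee_rot: [[0.946, 0.325, 0.001], [0.325, -0.946, 0.001], [0.001, -0.001, -1.0]]
wrist_force: [-0.1, 0.4, 0.3]
opening: 0.06
```

```bash
python3 -c "
from h import *
I=[]
for i in range(14):
    S=vision.grab_frame('scene');I.append(S['frame'])
c,d=proj(S,(.62,.13,.19)).astype(int)
sl=np.s_[d-45:d+45,c-45:c+45]
print([float(cv2.absdiff(I[0],x)[sl].mean().round(2)) for x in I[1:]],c,d)
up=lambda a,f:cv2.resize(a,None,fx=f,fy=f,interpolation=cv2.INTER_CUBIC)
print(sensors.sense()['ee_pos'],sensors.sense()['time_s'])
cv2.imwrite('pics/c6.png',np.hstack([up(S['frame'][d-75:d+75,c-60:c+60],3.2),up(vision.grab_frame('top')['frame'],.8)[:480] if 0 else up(vision.grab_frame('top')['frame'][60:300,60:260],2)]))
"
```

```text
[1.33, 1.34, 1.34, 1.34, 1.34, 1.33, 1.36, 1.34, 1.36, 1.35, 1.35, 1.34, 1.35] 309 221
[ 0.67783517 -0.03954532  0.38642545] 25.65
```

View pics/c6.png

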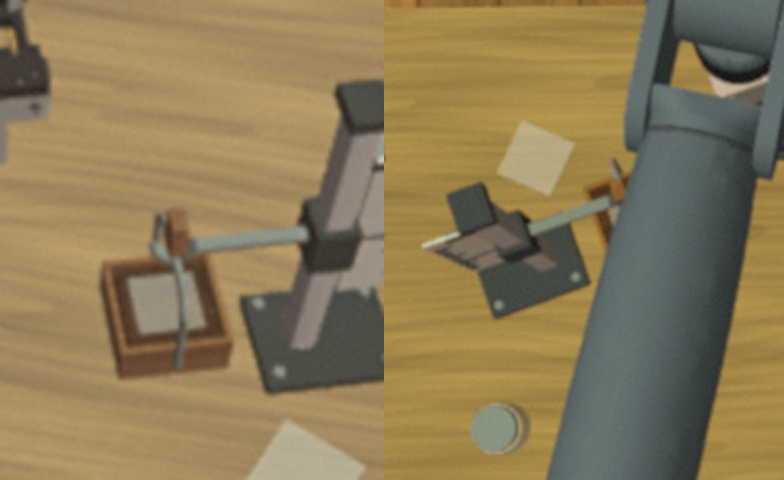

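The tray hangs level in the hook, and frame differences over 0.7 s are sensor noise only. The arm is clear of everything.

```bash
python3 -c "
from h import *
print(ticket.sign_off())"
```

```text
the job is handed in; nothing more can be done
None
```

The oak tray is hanging on the spring scale's hook, level and still as far as the cameras show. I handed the job in at about 25.7 s of the 54 s allowed.

- **Weighing:** the tray pulled about 4.3 N, so roughly 0.44 kg, with the pointer settling about 0.072 m down.
- **Lowering:** I eased it down at no more than 25 mm/s. I let go when the averaged vertical load on the wrist was -0.01 N, good to about 0.1 N.
- **Last checks:** frame differences over 0.7 s showed only sensor noise. The arm was clear of the tray and scale, and the jar and cover glass in view looked undisturbed. I did not read the pointer itself.
- **Sideways push:** while seating the bar in the V, I shifted it too far and it pressed on the hook sideways with about 5 N, under its 15 N limit. I moved it back. Just before release there was still about 1.8 N sideways; I took some of that back but did not average the force again before opening the fingers. The picture after release showed no swing.
- **Earlier disagreement:** the single force readings during and just after the lift ran from 4.2 to 5.8 N. I relied on the 25-reading average instead.

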